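Slacken the test plug with the unknown thread

TASK

Slacken the test plug in the square-flanged pipe spool by turning its wing handle about a quarter turn. Nobody knows whether this plug has a right-hand or a left-hand thread: try it, feel which way it gives and turn it that way. Leave the plug in the round-flanged spool as it is.

Things in the scene. Friction and masses are not known exactly. Their poses are not given: they have to be found in the camera images.
- square_spool: Steel pipe spool fixed upright on the bench: 76 mm pipe stub with a SQUARE flange on top, 125 x 125 mm, 14 mm thick, upper face 100 mm above the bench. Origin: on its centre line at the bench; z up, x and y parallel to the flange's edges. The plug to slacken sits in its mouth: steel plate (top at 108 mm), 12 mm stem on the centre line, wing handle on top.
- round_spool: The other fixed upright spool with a ROUND flange 134 mm across, upper face 100 mm above the bench. Origin: on its centre line at the bench; z up. Its identical plug is to be left alone. Both handles start done up: one way blocked solid at once, the other way turning at a light 0.1 N m for 115 degrees to a stop, and staying where left. Their threads are of opposite hand.
- wing_a_end (a point): End of the wing handle of one plug, which may be in either spool. Handle: level dark steel bar 70 long, 12 thick, 22 mm tall (32 mm at the outer 22 mm of both ends), underside 126 mm above the bench. The point is 35 mm from the upright turning axis (the spool's centre line), 11 mm above the underside; x points outward along the bar, z up. It goes round with the handle.
- wing_b_end (a point): The same point on the handle of the other plug, with the same sizes and axes: x outward along the bar, the turning axis 35 mm back along -x. This plug too may be in either spool; the nearer spool centre (35 mm) tells which. Which way either handle gives is not told: it must be found by trying to turn it.
There are look-alikes about, which are no part of the job. What is shaped like the square_spool but brown is not meant.

How it is judged:
By the outcome, as a careful person would: the job done as asked, in the order asked, and still so for the second after the job is handed in, with the robot touching nothing.
It also fails if it takes over 42 s, if anything falls off the work surface, if the arm or the gripper's body presses on something with over 40 N, if the wrist force passes 120 N, or if a joint passes its speed limit or range.

ROBOT

A 6-joint arm with a two-finger parallel gripper is mounted at the origin on the work surface. World frame = base frame: x ahead of the robot, y to its left, z up, the work surface at z = 0. Lengths are in mm, angles in rad, forces in N, time in s.
With the tool pointing down it reaches from about 350 to 875 mm from the base axis. Payload 4.2 kg.
Tool frame: the origin (TCP) lies midway between the tips of the shut fingers; the grasp point (between the pads) lies 19 mm behind it; z points along the fingers, y is the line along which they close (so a half turn about z gives the same grasp; the last joint's range is limited). The gripper opens to 85 mm and grips with 20 to 120 N. Pads are 22 mm wide; open, the fingers measure 114 mm over their backs; the gripper's body (76 mm by 85 mm) begins 54 mm behind the grasp point. The pads swing forward as they close: fully open they stand 13 mm farther back than shut.
Start: joints at [1.563, 0.385, 0.008, 0, -1.194, -0.259], TCP at [164.747, 602.875, 231.312] pointing down, gripper open.
Joint ranges: [-3.14, 3.14], [-1.21, 2.06], [-1.07, 1.41], [-3.16, 2.05], [-2.99, -0.16], [-3.1, 3.1]. Speed limits (rad/s): [2.79, 2.79, 3.14, 3.14, 3.14, 3.14].

INTERFACE

Orientations are given as a unit quaternion [x, y, z, w].
In Python, from bench import read_state, get_image, job_done gives the robot as it stands.
- The arm moves only by the shell command python3 -m jog 'ROWS'. ROWS is JSON, a list of rows, each a list of 3 entries, a list of its own where there are three numbers: the shift along the world's x, y, z scaled (see below), then the turn, a rotation vector about the world's x, y, z scaled (see below), then the gripper's target within -1 to 1 (shut at 1, half-way at 0, fully open at -1). In form: [[[x, y, z], [wx, wy, wz], claw], ...]. A call has 1 to 20 rows; each row is the pose to reach, as a shift and turn from the pose commanded when the call began; what a row does not reach only later rows make up. The controller multiplies each number of a shift by 10 cm and each number of a turn by 120 degrees. A row lasts 1/10 s, in which the tool goes at most 50 mm and 8.59 degrees, less where a joint would pass 70% of its speed; a pose out of reach is approached as far as the arm can. A call with a number of a shift or a turn outside -1 to 1 is refused whole. A call with a gripper value outside its range is refused whole. The fingers move at their own pace and stop on an object; the grip force is fixed at half the most. Time passes only in rows, so rows that repeat a pose let the fingers close. It gives the time, the measured TCP pose, the force, the opening and the grip force at its end, in the units of the state.
- read_state(): the state, without advancing time (a new reading comes with each control period).
- get_image(name): name is "scene" or "top" or "wrist"; returns a dict with "frame" (384x512x3 uint8, red, green, blue), "range_z" (384x512 float32, mm along the optical axis (not along the pixel's ray), 0 where there is no reading), "fx", "fy", "cx", "cy" (pixels), "distortion" ([k1, k2, p1, p2, k3] as OpenCV has them; the pictures are not rectified), "R" (3x3) and "t" (3): a world point X has camera coordinates R X + t. Camera axes: x right, y down, z forward; pixel columns grow to the right and rows downward; lengths in mm; the calibration is good to about 2 mm. A picture is of the moment at which its call begins.
- job_done(): hands the job in; it is judged then, once.
The state is a dict: "clock": time; "joints": joint angles; "joint_vel": joint speeds; "joint_efforts": joint torques, N m; "position": TCP position; "ee_rot": TCP orientation; "contact_force": force on the tool from outside, world axes, zero at the start; "wrist_torque": the same for the moment, N m; "gripper_width": finger opening in mm; "grasp_force": force on a finger pad.
Only numpy, scipy, OpenCV 4.12 (cv2) and the standard library are available. Lean on these libraries where they do the work, as an engineer would, in place of code of your own. Each camera call takes 0.05 s, during which the arm holds its last target. There are 200 camera calls.

## Working session

There is one attempt and no reset: what is moved stays moved. The work goes in short steps, Python scripts to look and compute and a shell command to move; the robot and the scene stay as the last step left them, time stands still between calls to the robot, and variables do not carry over. Pictures are saved under pics/ and viewed, at most 10 in all, crops included, and the job is handed in when it is done.

```bash
mkdir -p pics && cat > h.py <<'E'
import numpy as np, cv2
from bench import read_state, get_image
def grab(n):
    im=get_image(n); np.savez('pics/'+n+'.npz',**{k:np.array(v) for k,v in im.items()}); return im
def load(n): return dict(np.load('pics/'+n+'.npz'))
def K(im): return np.array([[im['fx'],0,im['cx']],[0,im['fy'],im['cy']],[0,0,1]],float)
def ray(im,uv):
    p=cv2.undistortPoints(np.array(uv,float).reshape(-1,1,2),K(im),np.array(im['distortion'],float)).reshape(-1,2)
    d=np.c_[p,np.ones(len(p))]; R=np.array(im['R']); return -R.T@np.array(im['t']), d@R, d
def onplane(im,uv,z):
    c,d,_=ray(im,uv); return c+d*((z-c[2])/d[:,2])[:,None]
def cloud(im):
    h,w=im['range_z'].shape; v,u=np.mgrid[:h,:w]; c,d,_=ray(im,np.c_[u.ravel(),v.ravel()])
    P=c+d*im['range_z'].reshape(-1,1); return P.reshape(h,w,3)
E
python3 - <<'E'
from h import *
ims=[grab(n) for n in ("scene","top")]
cv2.imwrite('pics/top1.png',cv2.resize(ims[1]['frame'][:,:,::-1],(800,600)))
cv2.imwrite('pics/scene1.png',cv2.resize(ims[0]['frame'][:,:,::-1],(800,600)))
print(read_state())
E
```

```text
{'clock': 0.1, 'joints': array([ 1.56258096e+00,  3.85501000e-01,  6.77441954e-03, -4.44147200e-04,
       -1.19401403e+00, -2.58641308e-01]), 'joint_vel': array([-0.00018974, -0.00097878,  0.00281761,  0.00203258, -0.00066213,
       -0.00054404]), 'joint_efforts': array([-1.98051766e-04, -3.93319309e+01,  1.88929367e+01,  4.19796243e+00,
       -2.59095148e-03,  5.13536307e-06]), 'position': array([164.6313726 , 602.38807708, 230.32140802]), 'ee_rot': array([ 9.91100249e-01, -1.33113895e-01, -8.33934040e-05,  9.90309412e-04]), 'contact_force': array([-0.17079588, -0.52732658, -0.33451334]), 'wrist_torque': array([ 0.00084155,  0.01013086, -0.01536088]), 'grasp_force': 0.0, 'gripper_width': 85.56828089580036}
```

View pics/top1.png

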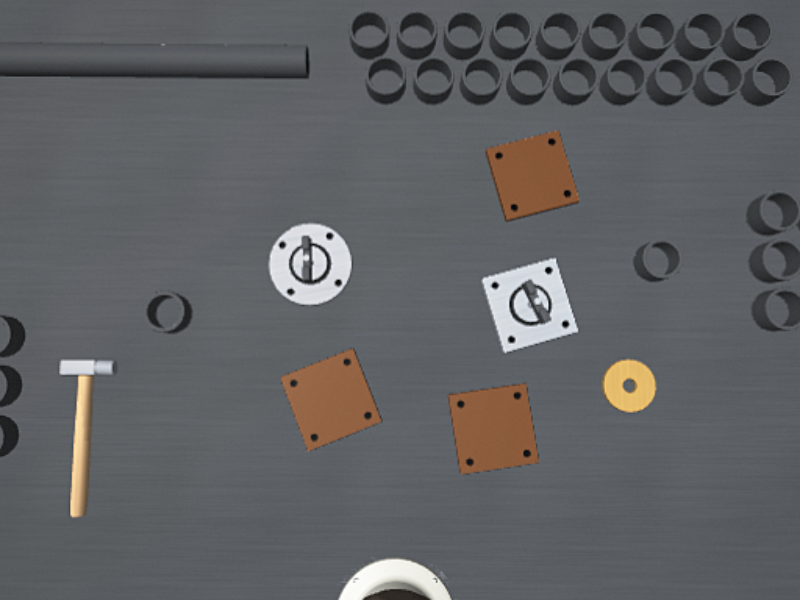

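View pics/scene1.png

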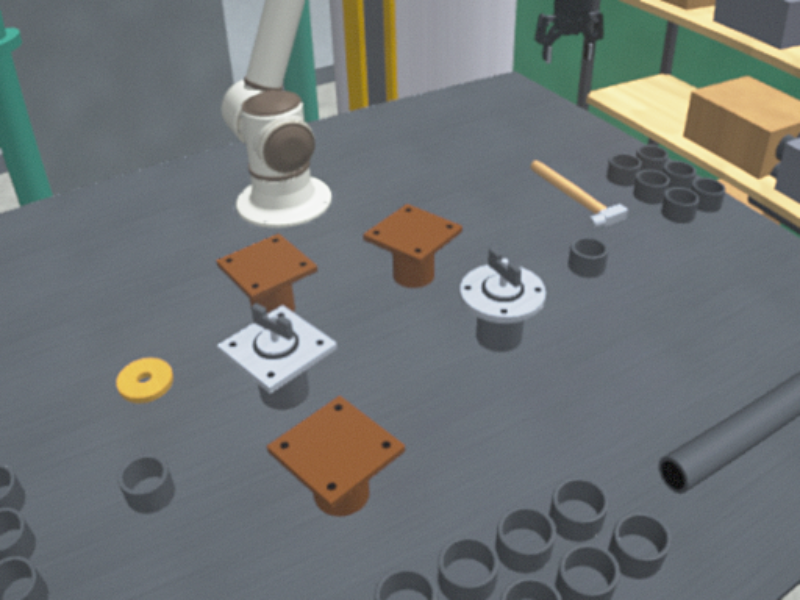

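The top view shows the grey square flange with a wing handle at (530,305), the round one at (310,264), and three brown square look-alikes without handles at (533,176), (331,400) and (494,429), all in 800x600 pixels. The grey square one with the wing matches the description. Next I'll measure it and make an enlarged crop.

```bash
python3 - <<'E'
from h import *
im=load('top'); f=im['frame'].astype(int); P=cloud(im)
m=((f.min(2)>150)&(f.max(2)-f.min(2)<40)).astype(np.uint8)
m[330:]=0
cs,_=cv2.findContours(m,cv2.RETR_EXTERNAL,cv2.CHAIN_APPROX_NONE)
for c in cs:
    if cv2.contourArea(c)<1000: continue
    X=onplane(im,c.reshape(-1,2),100); r=cv2.minAreaRect(X[:,:2].astype(np.float32)); 
    print('px',c.reshape(-1,2).mean(0),'rect',r, 'circ',cv2.minEnclosingCircle(X[:,:2].astype(np.float32)))
    hull=np.zeros_like(m); cv2.drawContours(hull,[c],-1,1,-1)
    ctr=np.array(r[0])
    d=P[(hull>0)]; print('flange z',np.median(d[:,2]))
    near=np.hypot(*(P[...,:2]-ctr).transpose(2,0,1))<45
    b=near&(P[...,2]>135)&(P[...,2]<180)
    Q=P[b]; print('bar n',len(Q),'z',np.percentile(Q[:,2],[5,50,95]),'rect',cv2.minAreaRect(Q[:,:2].astype(np.float32)))
    e=np.linalg.eigh(np.cov(Q[:,:2].T))[1][:,1]; print('ax deg',np.degrees(np.arctan2(e[1],e[0])),'mean',Q.mean(0))
x,y=339,195
cv2.imwrite('pics/crop1.png',cv2.resize(im['frame'][y-50:y+50,x-50:x+50,::-1],(600,600),interpolation=cv2.INTER_CUBIC))
E
```

```text
px [338.83870968 194.89247312] rect ((517.4328002929688, -216.86273193359375), (125.2006607055664, 124.38165283203125), 16.04184913635254) circ ((516.9328002929688, -218.15780639648438), 86.51724243164062)
flange z 100.23088503256781
bar n 189 z [138.20396836 153.63557598 159.58243844] rect ((515.8827514648438, -217.15725708007812), (68.91521453857422, 12.43791389465332), 24.820018768310547)
ax deg -154.45976092352183 mean [ 515.43591869 -215.86337127  151.40426009]
px [197.9047619  168.67346939] rect ((582.6414184570312, 136.722412109375), (130.14669799804688, 131.02395629882812), 0.2759774625301361) circ ((582.6595458984375, 136.99789428710938), 66.6946792602539)
flange z 100.03819486781367
bar n 162 z [142.37032532 154.03029682 158.52362145] rect ((581.2349243164062, 135.9569854736328), (68.73360443115234, 12.17556095123291), 1.6195039749145508)
ax deg -177.24775387466866 mean [580.90400822 135.22432469 152.09221256]
```

View pics/crop1.png

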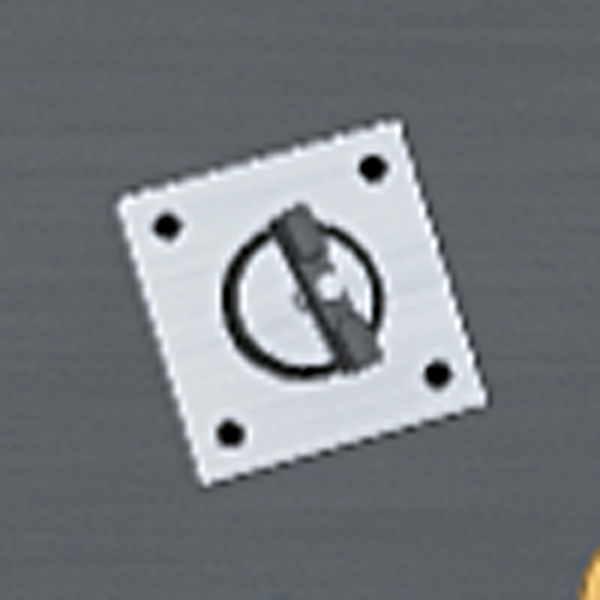

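Confirmed: the crop shows the grey square flange with the wing bar across its mouth, centred at about (325,290) in the crop. Spool centre is about (517,-217) and the bar lies at 24.8°. With a turn of about -140°, tool y will be square to the bar and joint 6 has room both ways. I'll travel in steps at z 230.

```bash
python3 -m jog '[[[0.5,-0.2,0],[0,0,-0.065],-1],[[0.9,-0.5,0],[0,0,-0.13],-1],[[1,-0.9,0],[0,0,-0.13],-1],[[1,-0.9,0],[0,0,-0.13],-1]]'
python3 -m jog '[[[0.3,-0.3,0],[0,0,-0.065],-1],[[0.7,-0.6,0],[0,0,-0.13],-1],[[1,-0.9,0],[0,0,-0.13],-1],[[1,-0.9,0],[0,0,-0.13],-1]]'
python3 -c "
from bench import read_state as r
s=r();print(s['joints'],s['position'],s['ee_rot'])"
```

```text
clock: 0.5
position: [266.1, 508.0, 230.8]
ee_rot: [0.963, -0.268, -0.0, 0.002]
contact_force: [-0.4, 1.8, -0.4]
gripper_width: 85.4
grasp_force: 0.0
clock: 0.9
position: [366.9, 420.0, 231.0]
ee_rot: [0.918, -0.397, 0.0, 0.001]
contact_force: [-0.8, 0.1, -0.6]
gripper_width: 85.4
grasp_force: 0.0
[ 1.14336859e+00  2.71354156e-01 -1.59337026e-01  1.40291355e-04
 -1.14149441e+00 -3.88849491e-01] [366.93793377 419.96441504 231.04923874] [ 9.17872582e-01 -3.96874585e-01  5.03502292e-05  6.95733524e-04]
```

```bash
python3 -m jog '[[[0.3,-0.4,0],[0,0,-0.065],-1],[[0.6,-0.8,0],[0,0,-0.13],-1],[[0.75,-0.95,0],[0,0,-0.13],-1]]' >/dev/null
python3 -m jog '[[[0.3,-0.4,0],[0,0,-0.065],-1],[[0.6,-0.8,0],[0,0,-0.13],-1],[[0.75,-0.95,0],[0,0,-0.13],-1]]' >/dev/null
python3 -m jog '[[[0,-0.45,0],[0,0,-0.065],-1],[[0,-0.9,0],[0,0,-0.13],-1]]' >/dev/null
python3 -m jog '[[[0,-0.45,0],[0,0,-0.065],-1],[[0,-0.9,0],[0,0,-0.13],-1]]' >/dev/null
python3 -m jog '[[[0,-0.45,0],[0,0,-0.065],-1],[[0,-0.9,0],[0,0,-0.13],-1]]' >/dev/null
python3 -m jog '[[[0,-0.45,0],[0,0,-0.065],-1],[[0,-0.9,0],[0,0,-0.13],-1]]' >/dev/null
python3 -m jog '[[[0,-0.45,0],[0,0,-0.065],-1],[[0,-0.88,0],[0,0,-0.13],-1],[[0,-0.88,0],[0,0,-0.13],-1],[[0,-0.88,0],[0,0,-0.13],-1]]'
python3 - <<'E'
from h import *
s=read_state();print(s['clock'],s['joints'],s['position'],s['ee_rot']); q=s['ee_rot']
print('yaw',2*np.degrees(np.arctan2(q[1],q[0])))
im=grab('wrist'); P=cloud(im)
b=(P[...,2]>140)&(P[...,2]<170)&(im['range_z']>0)&(np.hypot(P[...,0]-517,P[...,1]+217)<45)
Q=P[b]; print(len(Q),cv2.minAreaRect(Q[:,:2].astype(np.float32)),np.percentile(Q[:,2],[5,50,95]))
cv2.imwrite('pics/w1.png',im['frame'][:,:,::-1])
E
```

```text
clock: 2.7
position: [514.8, -215.4, 230.7]
ee_rot: [-0.21, 0.978, 0.0, -0.0]
contact_force: [-0.4, 0.5, -0.7]
gripper_width: 85.4
grasp_force: 0.0
2.7 [-1.06132278e-01  2.72097487e-01 -1.59060240e-01 -4.41074994e-04
 -1.14060752e+00 -1.04102026e+00] [ 514.77414948 -215.42442228  230.67320907] [-2.10151380e-01  9.77668718e-01  3.41808405e-04 -3.97528263e-04]
yaw 204.26245065789712
1165 ((518.5950317382812, -214.02708435058594), (69.08240509033203, 11.944799423217773), 25.857666015625) [146.29411685 155.86518464 158.00005345]
```

View pics/w1.png

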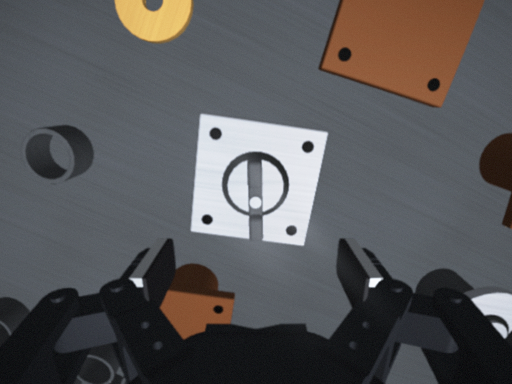

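The wrist view shows the bar at (255,200) lying along the finger plane's normal, centred between the fingers. Mean centre is about (517.5,-215.7) at 25°. I'll correct for that, descend and close.

```bash
python3 -m jog '[[[0.025,0,-0.4],[0,0,0.006],-1],[[0.025,0,-0.7],[0,0,0.006],-1],[[0.025,0,-0.9],[0,0,0.006],-1],[[0.025,0,-0.98],[0,0,0.006],-1],[[0.025,0,-1],[0,0,0.006],-1]]'
python3 -m jog '[[[0,0,-0.1],[0,0,0],-1],[[0,0,-0.1],[0,0,0],0],[[0,0,-0.1],[0,0,0],0],[[0,0,-0.1],[0,0,0],0],[[0,0,-0.1],[0,0,0],0]]'
python3 - <<'E'
from h import *
im=grab('wrist'); P=cloud(im)
b=(P[...,2]>140)&(P[...,2]<170)&(im['range_z']>0)&(np.hypot(P[...,0]-517,P[...,1]+217)<45)
Q=P[b]; print(len(Q),cv2.minAreaRect(Q[:,:2].astype(np.float32)) if len(Q) else '')
cv2.imwrite('pics/w2.png',im['frame'][:,:,::-1])
E
```

```text
clock: 3.25
position: [517.3, -213.9, 130.8]
ee_rot: [-0.218, 0.976, 0.0, -0.001]
contact_force: [0.8, -0.2, 0.9]
gripper_width: 85.5
grasp_force: 0.0
clock: 3.75
position: [517.5, -215.3, 121.9]
ee_rot: [-0.217, 0.976, -0.0, 0.001]
contact_force: [-0.1, -0.3, 0.3]
gripper_width: 42.7
grasp_force: 0.0
6334 ((511.2438659667969, -219.8495330810547), (69.41035461425781, 57.87480926513672), 72.94883728027344)
```

View pics/w2.png

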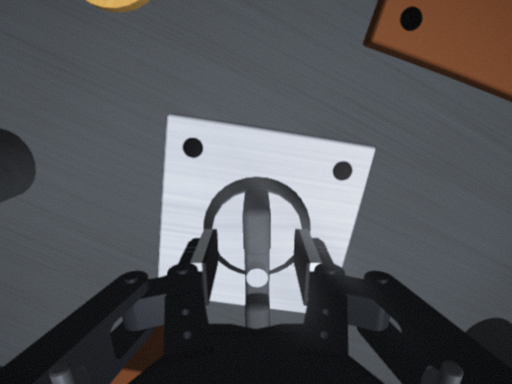

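The bar at (257,250) is centred between the pads at (212,…) and (300,…). Closing now.

```bash
python3 -m jog '[[[0,0,0],[0,0,0],0.6],[[0,0,0],[0,0,0],1],[[0,0,0],[0,0,0],1],[[0,0,0],[0,0,0],1],[[0,0,0],[0,0,0],1],[[0,0,0],[0,0,0],1]]'; python3 -c "
from bench import read_state as r
s=r();print(s['wrist_torque'],s['joints'][5],s['position'],s['contact_force'])"
```

```text
clock: 4.4
position: [517.1, -215.0, 121.6]
ee_rot: [-0.217, 0.976, 0.0, -0.0]
contact_force: [-1.5, 3.0, 4.5]
gripper_width: 11.1
grasp_force: 59.2
[0.73126346 0.50301224 0.05991985] -1.0289960402610077 [ 517.1478742  -214.97932519  121.57554515] [-1.50501499  3.0055376   4.47762417]
```

```bash
python3 -m jog '[[[0,0,0],[0,0,0.01],1],[[0,0,0],[0,0,0.02],1],[[0,0,0],[0,0,0.03],1],[[0,0,0],[0,0,0.03],1]]'; python3 -c "
from bench import read_state as r
s=r();print(s['wrist_torque'],s['joints'][5],s['contact_force'])"
```

```text
clock: 4.8
position: [517.2, -215.0, 121.6]
ee_rot: [-0.245, 0.97, 0.001, 0.001]
contact_force: [-0.7, 3.2, 6.2]
gripper_width: 11.1
grasp_force: 71.8
[ 0.8055657   0.56733061 -1.54651277] -0.9697553202892528 [-0.73095164  3.23452014  6.20704098]
```

Turning +z meets -1.55 N m, so it is blocked. Trying -z.

```bash
python3 -m jog '[[[0,0,0],[0,0,-0.02],1],[[0,0,0],[0,0,-0.05],1],[[0,0,0],[0,0,-0.08],1],[[0,0,0],[0,0,-0.11],1],[[0,0,0],[0,0,-0.13],1],[[0,0,0],[0,0,-0.13],1]]'; python3 - <<'E'
from h import *
s=read_state();print(s['wrist_torque'],s['joints'][5],s['contact_force'])
im=grab('top'); x,y=339,195
cv2.imwrite('pics/t2.png',cv2.resize(im['frame'][y-50:y+50,x-50:x+50,::-1],(400,400),interpolation=cv2.INTER_CUBIC))
E
```

```text
clock: 5.4
position: [517.0, -214.6, 121.6]
ee_rot: [-0.114, 0.994, 0.0, -0.0]
contact_force: [-3.1, 5.0, 5.7]
gripper_width: 11.2
grasp_force: 59.6
[ 1.27332726  0.64440951 -0.06656087] -1.238132118886414 [-3.12598634  4.97923571  5.67372174]
```

Torque is light, so it gives in -z. Continuing to about -90° in total.

```bash
python3 -m jog '[[[0,0,0],[0,0,-0.05],1],[[0,0,0],[0,0,-0.1],1],[[0,0,0],[0,0,-0.15],1],[[0,0,0],[0,0,-0.2],1],[[0,0,0],[0,0,-0.25],1],[[0,0,0],[0,0,-0.3],1],[[0,0,0],[0,0,-0.33],1],[[0,0,0],[0,0,-0.33],1]]'
python3 -m jog '[[[0,0,0],[0,0,-0.05],1],[[0,0,0],[0,0,-0.1],1],[[0,0,0],[0,0,-0.15],1],[[0,0,0],[0,0,-0.2],1],[[0,0,0],[0,0,-0.25],1],[[0,0,0],[0,0,-0.3],1],[[0,0,0],[0,0,-0.33],1],[[0,0,0],[0,0,-0.33],1]]';  python3 -c "
from bench import read_state as r
s=r();print(s['wrist_torque'],s['joints'][5],s['contact_force'])"
```

```text
clock: 6.25
position: [517.1, -213.6, 121.6]
ee_rot: [0.23, 0.973, 0.001, -0.0]
contact_force: [-2.2, 8.3, 7.0]
gripper_width: 10.6
grasp_force: 59.8
clock: 7.05
position: [517.9, -212.9, 121.6]
ee_rot: [0.546, 0.838, 0.002, -0.0]
contact_force: [-0.8, 12.3, 6.2]
gripper_width: 11.2
grasp_force: 59.7
[ 3.29790066  0.27289233 -0.08721302] -2.6207948466785913 [-0.83419063 12.29051811  6.19471454]
```

```bash
python3 -m jog '[[[0,0.025,0],[0,0,0],1],[[0,0.025,0],[0,0,0],1],[[0,0.025,0],[0,0,0],0.4],[[0,0.025,0],[0,0,0],0],[[0,0.025,0],[0,0,0],-0.5],[[0,0.025,0],[0,0,0],-1],[[0,0.025,0],[0,0,0],-1],[[0,0.025,0],[0,0,0],-1]]'
python3 -m jog '[[[0,0,0.2],[0,0,0],-1],[[0,0,0.5],[0,0,0],-1],[[0,0,0.9],[0,0,0],-1],[[0,0,1],[0,0,0],-1],[[0,0,1],[0,0,0],-1],[[0,0,1],[0,0,0],-1]]'
python3 - <<'E'
from h import *
im=grab('wrist'); P=cloud(im)
b=(P[...,2]>140)&(P[...,2]<170)&(im['range_z']>0)&(np.hypot(P[...,0]-517.5,P[...,1]+216)<45)
Q=P[b]; print(len(Q),cv2.minAreaRect(Q[:,:2].astype(np.float32)))
e=np.linalg.eigh(np.cov(Q[:,:2].T))[1][:,1]; print('ax deg',np.degrees(np.arctan2(e[1],e[0])))
cv2.imwrite('pics/w3.png',im['frame'][:,:,::-1])
E
```

```text
clock: 7.85
position: [517.2, -212.7, 121.3]
ee_rot: [0.546, 0.838, 0.0, 0.0]
contact_force: [0.4, 0.6, -0.3]
gripper_width: 85.3
grasp_force: 0.0
clock: 8.45
position: [516.5, -212.3, 220.2]
ee_rot: [0.546, 0.838, -0.0, -0.001]
contact_force: [-0.3, 0.4, -0.5]
gripper_width: 85.0
grasp_force: 0.0
1296 ((519.1541748046875, -213.01528930664062), (11.734309196472168, 69.60258483886719), 24.06882667541504)
ax deg 113.92576214602899
```

View pics/w3.png

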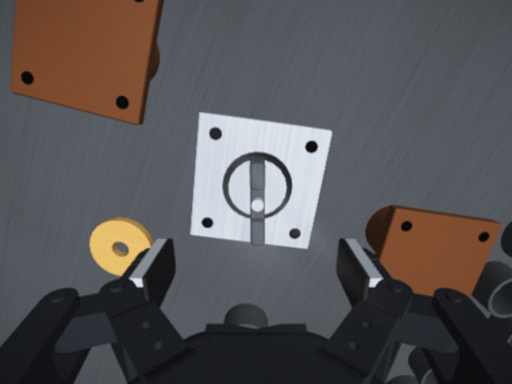

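The bar, now at (257,200), lies at 114°, having started at about 25°. That is about -91°, a quarter turn, and the gripper is open and clear.

```bash
python3 -c "
from bench import job_done
print(job_done())"
```

```text
the job is handed in; nothing more can be done
None
```

The square-flanged spool's plug is slackened about a quarter turn (about 91° clockwise from above): anticlockwise was blocked, clockwise turned lightly, so it is a left-hand thread; the round-flanged plug was not touched, and the job is handed in.

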